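# Pin the portioning stop and hold the cheese loaf in its corner

## Robot

A 6-joint arm with a two-finger parallel gripper is mounted at the origin on the work surface. World frame = base frame: x ahead of the robot, y to its left, z up, the work surface at z = 0. Lengths are in m, angles in rad, forces in N, time in s.
With the tool pointing down it reaches from about 0.35 to 0.85 m from the base axis. Payload 8.1 kg.
Tool frame: the origin (TCP) lies between the finger pads; the fingertips stand nose_length ahead of it and the grasp point (between the pads) lies 2 mm behind it (nose_length is the distance from the TCP to the fingertips, in m); z points along the fingers, x is the direction in which the jaws open and shut, and the axes are right-handed (so a half turn about z gives the same grasp; the last joint's range is limited). The gripper opens to 93 mm and grips with 3 to 60 N. Pads are 15 mm wide; open, the fingers measure 128 mm over their backs; the gripper's body (75 mm by 188 mm) begins 65 mm behind the grasp point.
Start: joints at [-1.377, 0.13, 1.488, -0, 1.523, -0.085], TCP at [0.165, -0.577, 0.236] pointing down, gripper open.
Joint ranges: [-2.96, 2.96], [-0.89, 2.26], [0.02, 2.5], [-1.34, 4.48], [0, 2.73], [-2.66, 2.66]. Speed limits (rad/s): [2.39, 2.39, 2.79, 3.14, 3.14, 3.14].

## Interface

Orientations are given as a rotation vector (axis times angle).
In Python, from plant import * gives the robot as it stands.
- The arm moves only by the tool carry_out, never from a script. Its argument "steps" is a list of rows, each an object with "xyz": the shift along the world's x, y, z in cm, a list of three; "rot": the turn, a rotation vector about the world's x, y, z in degrees, a list of three. In form: [{"xyz": [tx, ty, tz], "rot": [rx, ry, rz]}, ...]. A call has 1 to 10 rows; each row is the pose to reach, as a shift and turn from the pose commanded when the call began; what a row does not reach only later rows make up. A row lasts 1/10 s, in which the tool goes at most 50 mm and 8.59 degrees, less where a joint would pass 70% of its speed; a pose out of reach is approached as far as the arm can. A call with a gripper value outside its range is refused whole. "grip" is the opening, from 0 (shut) to 1 (fully open), set as the call begins (left out, the last holds). The fingers move at their own pace and stop on an object; "force" is the grip in N (left out, the last holds). Time passes only in rows, so rows that repeat a pose let the fingers close. It gives the time, the measured TCP pose, the force and the opening at its end, in the units of the state.
- read_state(): the state, without advancing time (a new reading comes with each control period).
- read_camera(name): name is "side" or "top" or "wrist"; returns the picture (420x560x3 uint8, red, green, blue); there is no depth.
- calibration(name): a dict with "fov_y" (degrees; the focal length in pixels is half the picture's height over the tangent of half this angle, whatever the lens; pixels are square), "cx", "cy" (the principal point, pixels), "xyz" and "attitude" of the camera in the world. Camera axes: x right, y down, z forward; pixel columns grow to the right and rows downward; lengths in m; the calibration is good to about 2 mm. A picture is of the moment at which its call begins: read the wrist's pose just before it. calibration takes no time and is no camera call; for the wrist camera it gives the pose at the moment of the call.
- close_job(): hands the job in, once; it reports no verdict.
The state is a dict: "t": time; "q": joint angles; "dq": joint speeds; "joint_torque": joint torques, N m; "tool_pos": TCP position; "orientation": TCP orientation; "force": force on the tool from outside, world axes, zero at the start; "wrist_torque": the same for the moment, N m; "opening": finger opening in m.
Only numpy, scipy, OpenCV 4.12 (cv2) and the standard library are available. Lean on these libraries where they do the work, as an engineer would, in place of code of your own. Each camera call takes 0.05 s, during which the arm holds its last target.

## Task

First push the headed pin in the fork of the stop all the way home. Then slide the cheese loaf over the board, sloping side still towards the robot, until its back lies flush against the fence and its end is up against the stop, and hold it there ready for portioning with one firm diagonal push (about 15 to 25 N) on its sloping side, down on to the board and in against the fence at once. Finish while still holding that push, do not let go, and leave the other things where they stand.

Things in the scene. Friction and masses are not known exactly. Their poses are not given: they have to be found in the camera images.
- station: Portioning station fixed on the counter, turned up to 0.25 rad: white board 260 mm (x) by 380 mm (y, -210 to +170), top 22 mm above the counter, with fence, stop and pin. Origin at counter level; x points away from the robot to the fence, y along the fence to the stop, z up. Fence face at x = +60 mm, stop face at y = +100 mm.
- board: The white board itself (same axes as the station), 18 mm thick, its flat top 22 mm above the counter; origin on its underside, 4 mm above the counter, at the station's origin in plan. Board, fence and stop are smooth: the loaf slides on them with a friction of 0.2 to 0.3.
- fence: Steel bar along the far part, 12 mm thick, 350 mm long, 35 mm high above the board. Origin on its working face at board level, at the station's y = 0; x is the normal of the face and points away from the loaf, into the bar. At its stop end it carries the aluminium fork, which holds the stop's lug (fork top 36 mm above the board).
- corner (a point): Corner point where fence face, stop face and board top meet; axes as the station: the loaf belongs on its -x, -y side. The stop is a steel plate 12 mm thick, 35 mm high, reaching 80 mm from the fence towards the robot. With the loaf home, the loaf's origin is at (-32, -55, 0) mm in this frame.
- pin_top (a point): Centre of the top of the pin's flat round steel head (18 mm wide, 6 mm thick; 8 mm upright shaft), standing in the fork beyond the stop, at x = +37, y = +138 mm of the station. It moves straight down against about 5 N of steady friction and stays where it is left; seated, the head's top is 64 mm above the counter.
- pin (a joint): How far the pin is pushed down, in m: 0 = head 30 mm above its seat, 0.030 = fully seated against a hard stop. Starts between 0 and 0.014.
- cheese: Loaf of hard pale yellow cheese, about 0.3 kg, loose on the board: 64 mm deep (x), 110 mm long (y), 50 mm high. Origin mid underside; +x to its flat back (for the fence), +y to the end for the stop; starts turned up to 0.3 rad from the station. Top flat from x = 0 to +32 mm; from x = 0 a 45 degree slope falls towards the robot to the top of an 18 mm high upright lip at x = -32 mm.
- cheese_mid (a point): Point of the loaf 25 mm above its underside, straight above its origin; same axes.
- cup_a: white paper portion cup, 50 mm wide and 35 mm high, bystander, on the board behind the fence.
- cup_b: white paper portion cup, 50 mm wide and 35 mm high, bystander, on the board behind the fence.
- cup_c: white paper portion cup, 50 mm wide and 35 mm high, bystander, on the board's near corner at the stop end.
- beaker: upturned white paper beaker, 72 mm wide, 95 mm high, bystander on the counter to the left.
- jar: glass jar with steel cap, 70 mm wide, 95 mm high, bystander at the back.
- spatula: kitchen spatula lying at the back, bystander.
- offcut: small block of cheese, 50 by 35 by 22 mm, without a slope, lying on the bare counter near the robot, bystander.
Things that resemble listed ones, but are neither listed nor needed, are in the scene too. Leave any purple or turquoise look-alike of the cheese alone.

How it is judged:
By the outcome, as a careful person would: the job done as asked, in the order asked, and still so for the second after the job is handed in, while the arm keeps its last pose, push and grip.
It also fails if it takes over 58 s, if anything falls off the work surface, if the arm or the gripper's body presses on something with over 40 N, if the wrist force passes 120 N, or if a joint passes its speed limit or range.

## Working session

There is one attempt and no reset: what is moved stays moved. The work goes in short steps, Python scripts to look and compute and a tool call to move; the robot and the scene stay as the last step left them, time stands still between calls to the robot, and variables do not carry over. Pictures are saved under pics/ and viewed, and the job is handed in when it is done.

Besides the shell and the picture viewer there is one more tool, called after "Call:" by a JSON object that holds its "method" and its "body", one argument or row to a line. carry_out: Moves the arm, as the interface text tells. Its arguments: {"type":"object","properties":{"steps":{"type":"array","items":{"type":"object","properties":{"xyz":{"type":"array","items":{"type":"number"}},"rot":{"type":"array","items":{"type":"number"}}}}},"grip":{"type":"number"},"force":{"type":"number"}},"required":["steps"]}

```bash
ls; mkdir -p pics; python3 - <<'E'
from plant import *
import cv2
s=read_state()
for k,v in s.items(): print(k,v)
for n in ("top","side","wrist"):
    c=calibration(n); print(n,c)
    im=read_camera(n); cv2.imwrite(f"pics/{n}0.png",im[:,:,::-1])
E
```

```text
pics
t 0.0
q [-1.37738926e+00  1.31155976e-01  1.48926008e+00 -3.53419854e-05
  1.52299488e+00 -8.53983173e-02]
dq [-0.00216068  0.0004713   0.00056064 -0.00188669 -0.00049363 -0.00057859]
joint_torque [-2.01427043e-03 -5.59844041e+01 -4.91760314e+01  7.67115480e-02
  3.52184486e-02 -1.69374184e-04]
tool_pos [ 0.16503206 -0.57630454  0.23460106]
orientation [-2.50761682e+00  1.89050086e+00  2.16189110e-03]
force [-1.01766691 -0.17438906 -0.11417959]
wrist_torque [-0.0377977   0.04004398  0.00354096]
opening 0.09283589595434107
top {'fov_y': 44.68660525143139, 'cx': 276.68704565666565, 'cy': 208.38780830916554, 'xyz': array([0.31697463, 0.04720365, 1.17618865]), 'attitude': array([-2.19538767,  2.01622781, -0.20697583])}
side {'fov_y': 53.96296165003064, 'cx': 282.66697218485376, 'cy': 207.01841079489083, 'xyz': array([ 0.51989033, -0.60922552,  0.83020894]), 'attitude': array([-2.39332847,  0.04931118, -0.01979303])}
wrist {'fov_y': 69.75228391294725, 'cx': 281.96909633918415, 'cy': 212.32720731008345, 'xyz': array([ 0.23005044, -0.55797092,  0.38370197]), 'attitude': array([ 2.34470341, -1.76523364, -0.22379519])}
```

View pics/top0.png

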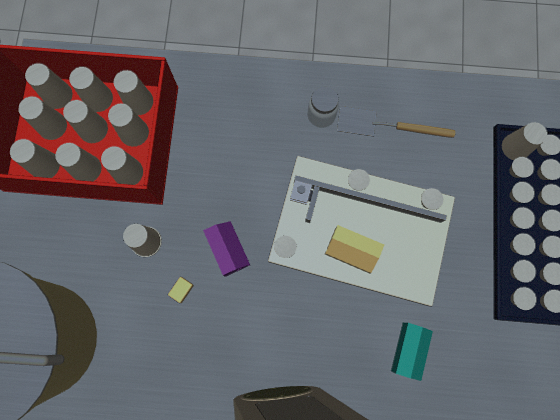

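View pics/side0.png

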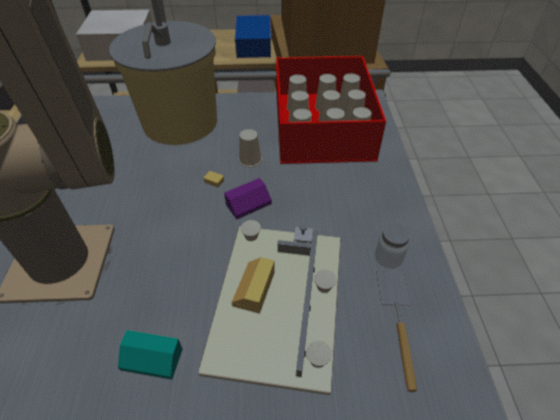

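```bash
python3 -c "
import plant; print([n for n in dir(plant) if n[0]!='_'])"
```

```text
['IKError', 'calibration', 'close_job', 'nose_length', 'read_camera', 'read_state']
```

The top view shows the board at about (269–454, 157–305), the loaf at (355,249), the stop and fork at (303,195), the offcut at (180,290), and the purple (226,248) and turquoise (412,350) look-alikes. Next I'll take enlarged crops.

```bash
cat > h.py <<'E'
import numpy as np, cv2
from scipy.spatial.transform import Rotation as R
from plant import *
def cam(n):
    c=calibration(n); f=210/np.tan(np.radians(c['fov_y'])/2)
    return dict(f=f,cx=c['cx'],cy=c['cy'],p=np.array(c['xyz']),R=R.from_rotvec(c['attitude']).as_matrix())
def ray(c,uv):
    d=np.array([(uv[0]-c['cx'])/c['f'],(uv[1]-c['cy'])/c['f'],1.]); d=c['R']@d; return d/np.linalg.norm(d)
def onz(c,uv,z):
    d=ray(c,uv); return c['p']+d*(z-c['p'][2])/d[2]
def proj(c,P):
    q=c['R'].T@(np.asarray(P,float)-c['p']); return np.array([c['f']*q[0]/q[2]+c['cx'],c['f']*q[1]/q[2]+c['cy']])
def tri(cs,uvs):
    A=np.zeros((3,3));b=np.zeros(3);D=[]
    for c,uv in zip(cs,uvs):
        d=ray(c,uv);M=np.eye(3)-np.outer(d,d);A+=M;b+=M@c['p'];D.append((c['p'],d))
    x=np.linalg.solve(A,b); return x,[np.linalg.norm((np.eye(3)-np.outer(d,d))@(x-p)) for p,d in D]
E
python3 - <<'E'
from h import *
print('nose',nose_length)
t=cv2.imread('pics/top0.png'); s=cv2.imread('pics/side0.png')
cv2.imwrite('pics/topc.png',cv2.resize(t[145:315,260:460],None,fx=4,fy=3.5 if 0 else 3.5 and 4,interpolation=cv2.INTER_CUBIC)[:600])
cv2.imwrite('pics/pint.png',cv2.resize(t[165:235,275:345],None,fx=8,fy=8,interpolation=cv2.INTER_CUBIC))
cv2.imwrite('pics/pins.png',cv2.resize(s[215:315,220:350],None,fx=6,fy=6,interpolation=cv2.INTER_CUBIC))
# board mask
for n,im in(('top',t),('side',s)):
    h=cv2.cvtColor(im,cv2.COLOR_BGR2HSV); print(n,im[200,400] ,h[260,400])
E
```

```text
nose 0.017
top [172 180 168] [ 72  14 176]
side [101  94  89] [90 17 73]
```

View pics/topc.png

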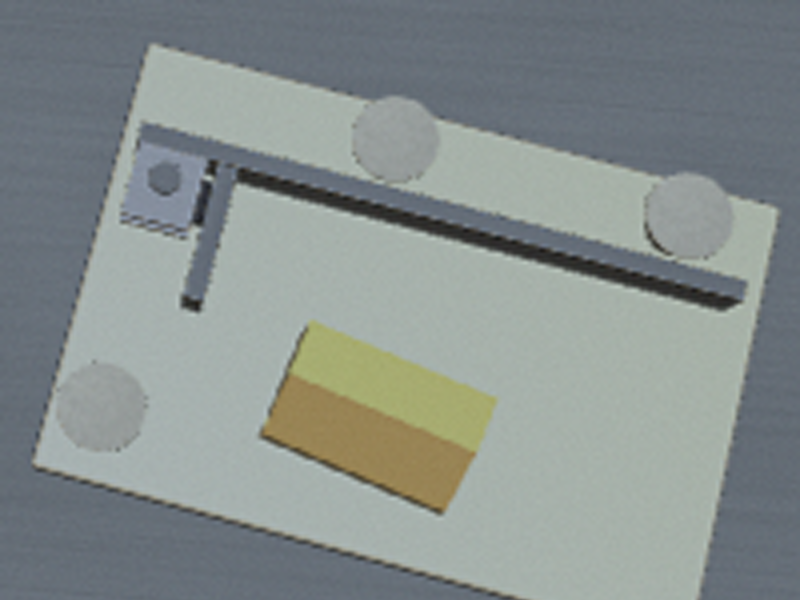

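View pics/pint.png

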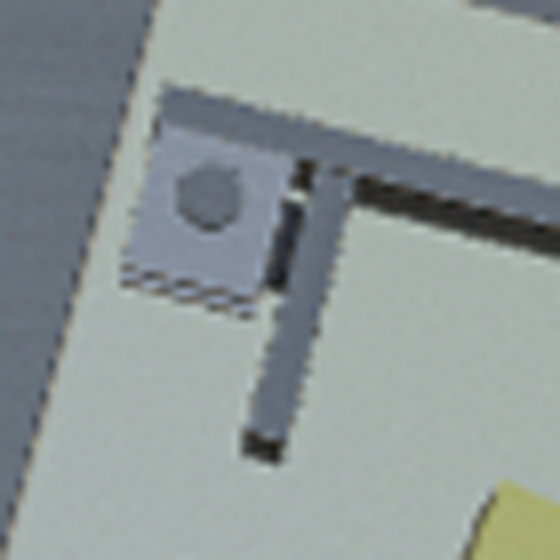

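View pics/pins.png

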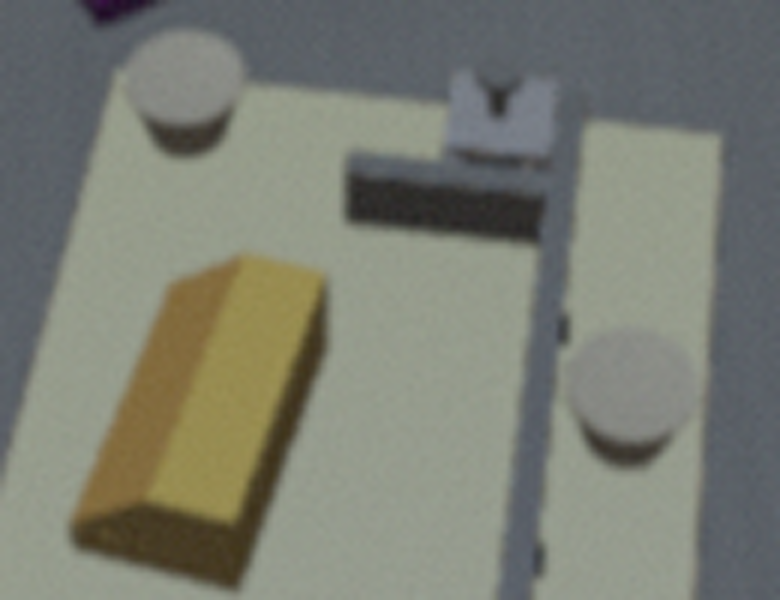

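View pics/wrist0.png

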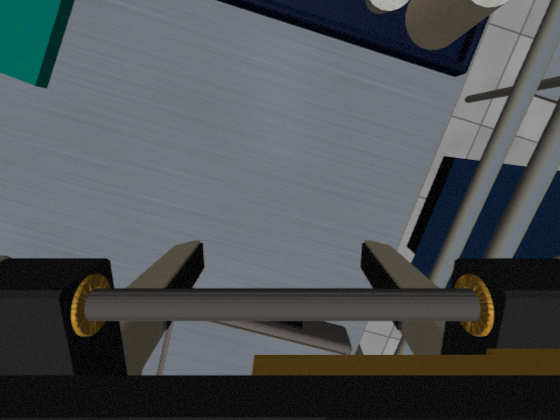

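```bash
cat > m0.py <<'E'
from h import *
def hullquad(mask):
    cs,_=cv2.findContours(mask,cv2.RETR_EXTERNAL,cv2.CHAIN_APPROX_NONE)
    c=max(cs,key=cv2.contourArea); return cv2.convexHull(c)[:,0,:].astype(float),c
E
python3 - <<'E'
from m0 import *
for n in('top','side'):
    im=cv2.imread(f'pics/{n}0.png'); c=cam(n)
    b,g,r=[im[:,:,i].astype(int) for i in range(3)]
    m=((g>=b+3)&(g>140) if n=='top' else (g>b+3)&(g>125)&(r<g+15)).astype(np.uint8)*255
    m[:,:200]=0; m[:140]=0
    m=cv2.morphologyEx(m,cv2.MORPH_OPEN,np.ones((3,3)))
    h,cc=hullquad(m); print(n,cv2.contourArea(cc))
    P=np.array([onz(c,u,.022)[:2] for u in h])
    (ce,sz,an)=cv2.minAreaRect((P*1000).astype(np.float32)); print(ce,sz,an)
    bx=cv2.boxPoints((ce,sz,an)); print(bx, [proj(c,[*(p/1000),.022]).round(1) for p in bx])
    cv2.imwrite(f'pics/mask_{n}.png',m)
E
```

```text
top 8879.0
(522.0005493164062, -163.08103942871094) (307.8792724609375, 257.6114196777344) 79.55135345458984
[[ 367.41312  -291.10858 ]
 [ 620.7528   -337.82748 ]
 [ 676.588     -35.053497]
 [ 423.2483     11.665405]] [array([431.7, 305.7]), array([454.4, 196.6]), array([325.6, 163. ]), array([297.5, 268.9])]
side 16074.5
(530.6405639648438, -119.69944763183594) (398.9092102050781, 257.56610107421875) 79.50296783447266
[[ 367.67523  -292.35376 ]
 [ 620.9308   -339.27832 ]
 [ 693.6059     52.954865]
 [ 440.35034    99.879425]] [array([197.7, 372.4]), array([330.1, 391.8]), array([340.1, 230.4]), array([240.7, 219.6])]
```

```bash
python3 - <<'E'
from m0 import *
T=cam('top');S=cam('side')
im=cv2.imread('pics/side0.png');
cv2.imwrite('pics/sideb.png',cv2.resize(im[215:395,190:360],None,fx=3.3,fy=3.3,interpolation=cv2.INTER_CUBIC))
A,B,C,D=[onz(T,u,.022)*1000 for u in [(297.4,156),(454.4,197),(268.4,261.4),(433.5,305)]]
for p in (A,B,C,D): print(p.round(1), proj(S,p/1000).round(1))
n=np.linalg.norm
print(n(A-B),n(C-D),n(A-C),n(B-D))
for a,b in((B,A),(D,C)): d=a-b; print(np.arctan2(b[1]-a[1],b[0]-a[0])-np.pi/2)
for a,b in((C,A),(D,B)): print(np.arctan2(b[1]-a[1],b[0]-a[0]))
ce=(A+B+C+D)/4; print(ce)
E
```

```text
[688.1  32.3  22. ] [339.1 236.8]
[ 619.9 -337.8   22. ] [329.4 391. ]
[434.6  78.5  22. ] [238.2 225.9]
[ 369.4 -295.1   22. ] [198.5 373.7]
376.34181193886997 379.2103713062279 257.6218358772501 254.12379698624537
-0.1822053464633664
-0.17292297519316757
-0.18017614210486832
-0.16892406820605121
[ 527.97459186 -130.53711041   22.        ]
```

View pics/sideb.png

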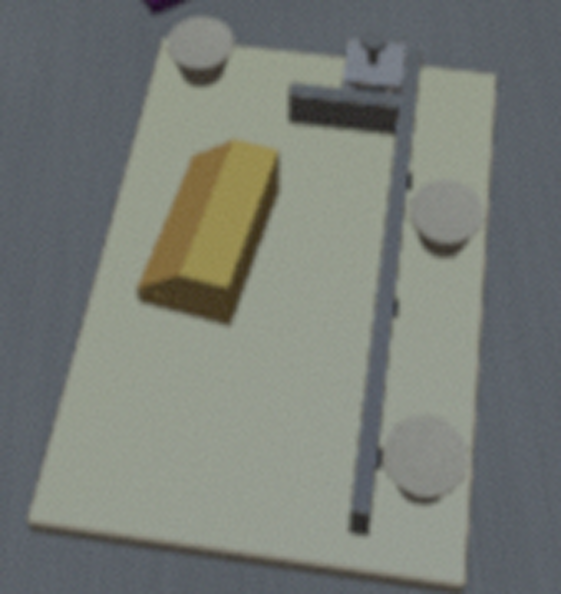

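```bash
python3 - <<'E'
from m0 import *
T=cam('top');S=cam('side')
tp=[(297.4,156),(454.4,197),(268.4,261.4),(433.5,305)]
sp=[(340,236.8),(330.3,392.3),(239.4,227),(199.7,373.5)]
P=[]
for a,b in zip(tp,sp):
    x,r=tri([T,S],[a,b]); print('tri',(x*1000).round(1),np.round(np.array(r)*1000,1))
    P.append((onz(T,a,.022)+onz(S,b,.022))[:2]*500)
P=np.array(P)
M=np.array([[130,170],[130,-210],[-130,170],[-130,-210.]])
# rigid fit
mc=M.mean(0);pc=P.mean(0);H=(M-mc).T@(P-pc);U,_,V=np.linalg.svd(H);Rm=V.T@U.T
yaw=np.arctan2(Rm[1,0],Rm[0,0]);t=pc-Rm@mc
print('yaw',yaw,'t',t,'res',(P-(M@Rm.T+t)).round(1))
def st(p): return (Rm.T@(p[:2]*1000-t)).round(1)
def cr(u,v,f,o): return (u/f+o[0],v/f+o[1])
# fence top (z=.057): top crop
o=(260,145)
for nm,u in dict(fence_front_R=(728,298),fence_front_L=(240,170),fence_back_R=(747,282),fence_back_L=(143,123),stop_face_near=(208,298),stop_face_far=(238,172),stop_out_near=(184,295)).items():
    print(nm,st(onz(T,cr(*u,4,o),.057)))
o=(190,215)
for nm,u in dict(fence_front_R=(350,514),fence_back_R=(370,514),fence_frontL=(398,100),stop_face_near=(289,93),stop_face_far=(398,105)).items():
    print('S',nm,st(onz(S,cr(*u,3.3,o),.057)))
hp=cr(210,196,8,(275,165)); hs=cr(498,72,6,(220,215))
print('pin px',hp,hs); x,r=tri([T,S],[hp,hs]); print(x*1000,r)
for z in(.064,.075,.085,.094): print(z,st(onz(T,hp,z)),st(onz(S,hs,z)))
E
```

```text
tri [689.5  32.4  21.3] [1.1 1.1]
tri [ 621.3 -339.1   18.1] [0.4 0.4]
tri [436.2  78.9  16.7] [1. 1.]
tri [ 370.5 -294.9   21.5] [1.2 1.2]
yaw -0.17733883563618774 t [ 532.64098218 -111.58579651] res [[-1.4 -0.5]
 [-3.   2.2]
 [ 1.5 -2.1]
 [ 2.9  0.4]]
fence_front_R [  56.9 -180.6]
fence_front_L [57.8 99.6]
fence_back_R [  68.6 -189. ]
fence_back_L [ 70.2 159.4]
stop_face_near [-18.1  98.9]
stop_face_far [ 56.4 100.4]
stop_out_near [-19.9 112.3]
S fence_front_R [  59.6 -191.6]
S fence_back_R [  70.8 -190. ]
S fence_frontL [ 60.1 105.7]
S stop_face_near [-17.9 101.4]
S stop_face_far [ 60.5 101.2]
pin px (301.25, 189.5) (303.0, 227.0)
[593.68908413  18.7622744   80.4734243 ] [np.float64(0.0007198637878470813), np.float64(0.0007198637878473044)]
0.064 [ 40.6 139.1] [ 36.9 153.3]
0.075 [ 37.8 138.9] [ 37.5 144.1]
0.085 [ 35.3 138.7] [ 38.  135.6]
0.094 [ 33.  138.6] [ 38.4 128.1]
```

```bash
python3 - <<'E'
from m0 import *
T=cam('top');S=cam('side')
yaw=-.1773;t=np.array([532.6,-111.6]);Rm=np.array([[np.cos(yaw),-np.sin(yaw)],[np.sin(yaw),np.cos(yaw)]])
t=t+0
def st(p): return (Rm.T@(p[:2]*1000-t)).round(1)
g=lambda u,f,o:(u[0]/f+o[0],u[1]/f+o[1])
N=['backL','backR','ridL','ridR','lipL','lipR'];Z=[.072,.072,.072,.072,.040,.040]
X=np.array([[32,55],[32,-55],[0,55],[0,-55],[-32,55],[-32,-55.]])
a=[(310,321),(496,399),(290,375),(476,453),(262,435),(443,514)]
b=[(326,276),(238,524),(238,255),(147,500),(168,286),(72,523)]
W=[]
for n,z,u,v in zip(N,Z,a,b):
    p=onz(T,g(u,4,(260,145)),z);q=onz(S,g(v,6,(220,215)),z)
    x,r=tri([T,S],[g(u,4,(260,145)),g(v,6,(220,215))])
    print(n,(p*1000).round(1),(q*1000).round(1),(x*1000).round(1)); W.append((p+q)[:2]*500)
W=np.array(W);mc=X.mean(0);pc=W.mean(0);H=(X-mc).T@(W-pc);U,_,V=np.linalg.svd(H);R2=V.T@U.T
print('yaw',np.arctan2(R2[1,0],R2[0,0]),'o',pc-R2@mc,'res',(W-X@R2.T-(pc-R2@mc)).round(1), 'in st',st((pc-R2@mc)/1000))
# pin, target in world
for nm,s in dict(pin=(37,138),corner=(60,100),loafhome=(28,45)).items(): print(nm,Rm@np.array(s)+t)
for n,u in dict(cupc=(102,405),cupa=(396,139),cupb=(688,215)).items(): print(n,st(onz(T,g(u,4,(260,145)),.057)))
st0=read_state(); Rt=R.from_rotvec(st0['orientation']).as_matrix(); print(Rt.round(3))
E
```

```text
backL [521.3 -66.8  72. ] [523.8 -70.2  72. ] [523.  -67.2  67.3]
backR [ 486.9 -170.2   72. ] [ 490.7 -172.8   72. ] [ 489.1 -170.7   67.7]
ridL [490.6 -57.8  72. ] [491.  -59.3  72. ] [490.9 -58.   70.1]
ridR [ 456.6 -160.7   72. ] [ 459.2 -162.1   72. ] [ 458.  -160.9   69.4]
lipL [460.6 -47.4  40. ] [462.7 -49.7  40. ] [461.7 -47.5  36.6]
lipR [ 425.3 -150.    40. ] [ 429.9 -151.5   40. ] [ 427.6 -150.1   36.5]
yaw -0.3171141017383753 o [ 474.88735624 -109.8767816 ] res [[ 0.1 -0.9]
 [ 0.7  0.6]
 [-1.2 -0.9]
 [ 0.2  0.7]
 [ 0.  -0.9]
 [ 0.3  1.4]] in st [-57.1  -8.5]
pin [593.35938034  17.71085685]
corner [609.29666377 -23.75000417]
loafhome [568.09782218 -72.24387442]
cupc [-91.3 140.6]
cupa [98.2 18.7]
cupb [  97.7 -149.6]
[[ 0.275 -0.961 -0.   ]
 [-0.961 -0.275  0.001]
 [-0.001 -0.    -1.   ]]
```

Of the candidates, the plain-yellow sloped loaf at top px (355,249) on the board is the one. The offcut (180,290) is small, has no slope and lies on the bare counter. Purple (226,248) and turquoise (412,350) are look-alikes. The crop confirms this, and the sizes and heights agree with the description. The pin head at (301,190) fits (37,138) mm in the station. First I move above the pin with the fingers shut.

Call:
{"method": "carry_out", "body": {
  "steps": [
    {"xyz": [42.8, 59.4, -7], "rot": [0, 0, 63.9]},
    {"xyz": [42.8, 59.4, -7], "rot": [0, 0, 63.9]},
    {"xyz": [42.8, 59.4, -7], "rot": [0, 0, 63.9]},
    {"xyz": [42.8, 59.4, -7], "rot": [0, 0, 63.9]},
    {"xyz": [42.8, 59.4, -7], "rot": [0, 0, 63.9]},
    {"xyz": [42.8, 59.4, -7], "rot": [0, 0, 63.9]},
    {"xyz": [42.8, 59.4, -7], "rot": [0, 0, 63.9]},
    {"xyz": [42.8, 59.4, -7], "rot": [0, 0, 63.9]},
    {"xyz": [42.8, 59.4, -7], "rot": [0, 0, 63.9]},
    {"xyz": [42.8, 59.4, -7], "rot": [0, 0, 63.9]}
  ],
  "grip": 0,
  "force": 10
}}

```text
t: 1.15
tool_pos: [0.4568, -0.1711, 0.1878]
orientation: [3.129, -0.277, 0.0]
force: [1.4, -1.8, -0.1]
opening: 0.0175
```

Call:
{"method": "carry_out", "body": {
  "steps": [
    {"xyz": [13.7, 18.9, -4.8], "rot": [0, 0, 0]},
    {"xyz": [13.7, 18.9, -4.8], "rot": [0, 0, 0]},
    {"xyz": [13.7, 18.9, -4.8], "rot": [0, 0, 0]},
    {"xyz": [13.7, 18.9, -4.8], "rot": [0, 0, 0]},
    {"xyz": [13.7, 18.9, -4.8], "rot": [0, 0, 0]},
    {"xyz": [13.7, 18.9, -4.8], "rot": [0, 0, 0]},
    {"xyz": [13.7, 18.9, -4.8], "rot": [0, 0, 0]}
  ]
}}

```text
t: 1.85
tool_pos: [0.5927, 0.0167, 0.1391]
orientation: [3.129, -0.274, -0.003]
force: [-0.2, -0.3, -0.9]
opening: 0.0004
```

```bash
python3 - <<'E'
from h import *
s=read_state(); print(s['tool_pos'],s['force'],s['opening'])
Rt=R.from_rotvec(s['orientation']).as_matrix(); print(Rt.round(3))
for n in('top','side'):
    im=read_camera(n)[:,:,::-1].copy()
    cv2.imwrite(f'pics/{n}1.png',im)
    c=cam(n); tip=s['tool_pos']+Rt[:,2]*nose_length; print(n,proj(c,tip).round(1))
s=cv2.imread('pics/side1.png'); cv2.imwrite('pics/pin1.png',cv2.resize(s[175:275,250:380],None,fx=6,fy=6,interpolation=cv2.INTER_CUBIC))
E
```

```text
[0.59267912 0.0167114  0.13908565] [-0.18044174 -0.338647   -0.85022566] 0.0003807894442769893
[[ 0.985 -0.174 -0.002]
 [-0.174 -0.985 -0.   ]
 [-0.002  0.001 -1.   ]]
top [303. 185.]
side [303.  216.1]
```

View pics/pin1.png

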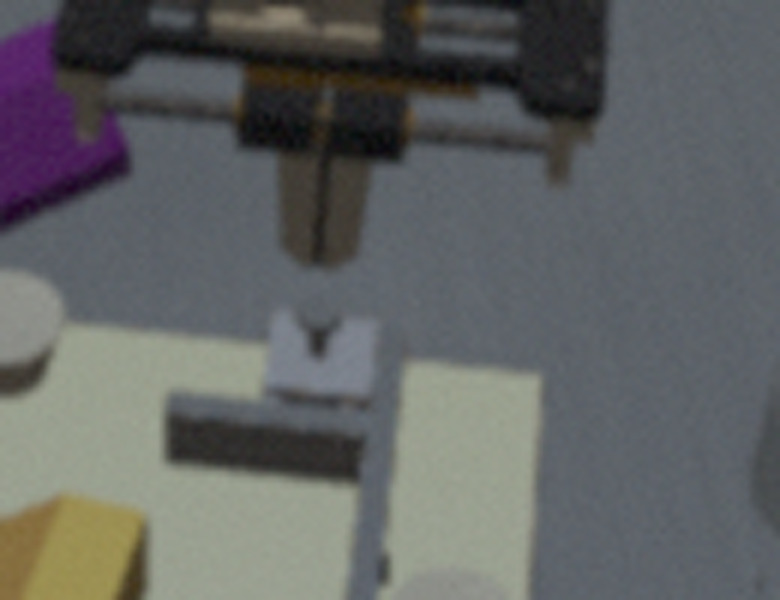

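Call:
{"method": "carry_out", "body": {
  "steps": [
    {"xyz": [0, 0, -1.5]},
    {"xyz": [0, 0, -2.5]},
    {"xyz": [0, 0, -3.0]},
    {"xyz": [0, 0, -3.4]},
    {"xyz": [0, 0, -3.8]},
    {"xyz": [0, 0, -4.2]},
    {"xyz": [0, 0, -4.6]},
    {"xyz": [0, 0, -5.0]},
    {"xyz": [0, 0, -5.4]}
  ]
}}

```text
validation failed for argument at $.st...
```

Call:
{"method": "carry_out", "body": {
  "steps": [
    {"xyz": [0, 0, -1.5], "rot": [0, 0, 0]},
    {"xyz": [0, 0, -2.5], "rot": [0, 0, 0]},
    {"xyz": [0, 0, -3.0], "rot": [0, 0, 0]},
    {"xyz": [0, 0, -3.4], "rot": [0, 0, 0]},
    {"xyz": [0, 0, -3.8], "rot": [0, 0, 0]},
    {"xyz": [0, 0, -4.2], "rot": [0, 0, 0]},
    {"xyz": [0, 0, -4.6], "rot": [0, 0, 0]},
    {"xyz": [0, 0, -5.0], "rot": [0, 0, 0]},
    {"xyz": [0, 0, -5.4], "rot": [0, 0, 0]}
  ]
}}

```text
t: 2.85
tool_pos: [0.5931, 0.0158, 0.0865]
orientation: [3.129, -0.277, 0.0]
force: [-4.4, -1.5, 5.3]
opening: 0.0006
```

Call:
{"method": "carry_out", "body": {
  "steps": [
    {"xyz": [0, 0, -0.2], "rot": [0, 0, 0]},
    {"xyz": [0, 0, -0.4], "rot": [0, 0, 0]},
    {"xyz": [0, 0, -0.5], "rot": [0, 0, 0]},
    {"xyz": [0, 0, -0.6], "rot": [0, 0, 0]},
    {"xyz": [0, 0, -0.6], "rot": [0, 0, 0]}
  ]
}}

```text
t: 3.35
tool_pos: [0.5931, 0.0158, 0.0812]
orientation: [3.129, -0.277, 0.0]
force: [-7.3, -1.0, 12.2]
opening: 0.0006
```

Call:
{"method": "carry_out", "body": {
  "steps": [
    {"xyz": [0, 0, -0.1], "rot": [0, 0, 0]},
    {"xyz": [0, 0, -0.1], "rot": [0, 0, 0]}
  ]
}}

```text
t: 3.55
tool_pos: [0.5932, 0.0158, 0.0811]
orientation: [3.129, -0.277, 0.0]
force: [-12.0, -2.1, 19.1]
opening: 0.0004
```

Call:
{"method": "carry_out", "body": {
  "steps": [
    {"xyz": [0, 0, 3], "rot": [0, 0, 0]},
    {"xyz": [0, 0, 7], "rot": [0, 0, 0]},
    {"xyz": [-3, -3, 8], "rot": [0, 0, -4]},
    {"xyz": [-6, -6.5, 8], "rot": [0, 0, -8.1]},
    {"xyz": [-9, -9.5, 8], "rot": [0, 0, -8.1]},
    {"xyz": [-11.8, -12.6, 8], "rot": [0, 0, -8.1]},
    {"xyz": [-11.8, -12.6, 8], "rot": [0, 0, -8.1]},
    {"xyz": [-11.8, -12.6, 8], "rot": [0, 0, -8.1]}
  ],
  "grip": 1
}}

```text
t: 4.35
tool_pos: [0.4752, -0.1105, 0.1592]
orientation: [-3.101, 0.501, -0.002]
force: [0.6, 1.0, -0.0]
opening: 0.0599
```

```bash
python3 - <<'E'
from h import *
s=read_state(); print(s['tool_pos'],s['orientation'],s['force'],s['opening'])
for n in('side','wrist'):
    im=read_camera(n)[:,:,::-1].copy()
    cv2.imwrite(f'pics/{n}2.png',im)
s=cv2.imread('pics/side2.png'); cv2.imwrite('pics/s2.png',cv2.resize(s[175:315,200:380],None,fx=4,fy=4,interpolation=cv2.INTER_CUBIC))
E
```

```text
[ 0.47522633 -0.11048869  0.15924868] [-3.10105219e+00  5.00729351e-01 -2.12866302e-03] [ 0.56288996  0.96109188 -0.04664539] 0.059932391152146255
```

View pics/s2.png

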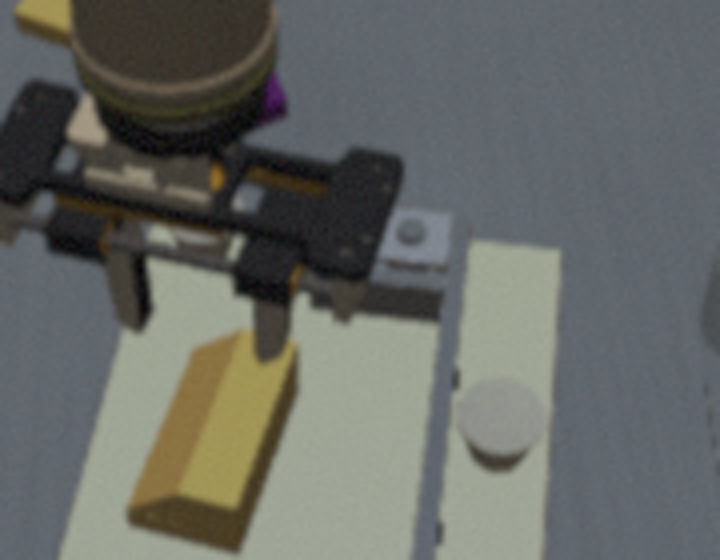

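View pics/wrist2.png

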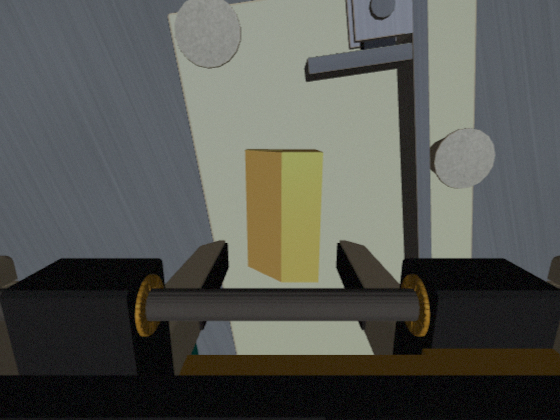

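Call:
{"method": "carry_out", "body": {
  "steps": [
    {"xyz": [0, 0, -2], "rot": [0, 0, 0]},
    {"xyz": [0, 0, -4], "rot": [0, 0, 0]},
    {"xyz": [0, 0, -5], "rot": [0, 0, 0]},
    {"xyz": [0, 0, -5], "rot": [0, 0, 0]},
    {"xyz": [0, 0, -7], "rot": [0, 0, 0]},
    {"xyz": [0, 0, -9], "rot": [0, 0, 0]},
    {"xyz": [0, 0, -10.5], "rot": [0, 0, 0]},
    {"xyz": [0, 0, -11.3], "rot": [0, 0, 0]},
    {"xyz": [0, 0, -11.3], "rot": [0, 0, 0]}
  ]
}}

```text
t: 5.35
tool_pos: [0.4749, -0.1096, 0.0456]
orientation: [-3.102, 0.497, 0.002]
force: [-0.3, 0.3, 0.3]
opening: 0.0928
```

```bash
python3 - <<'E'
from h import *
im=read_camera('side')[:,:,::-1].copy()
cv2.imwrite('pics/s3.png',cv2.resize(im[175:315,200:380],None,fx=4,fy=4,interpolation=cv2.INTER_CUBIC))
E
```

```text
(no output)
```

View pics/s3.png

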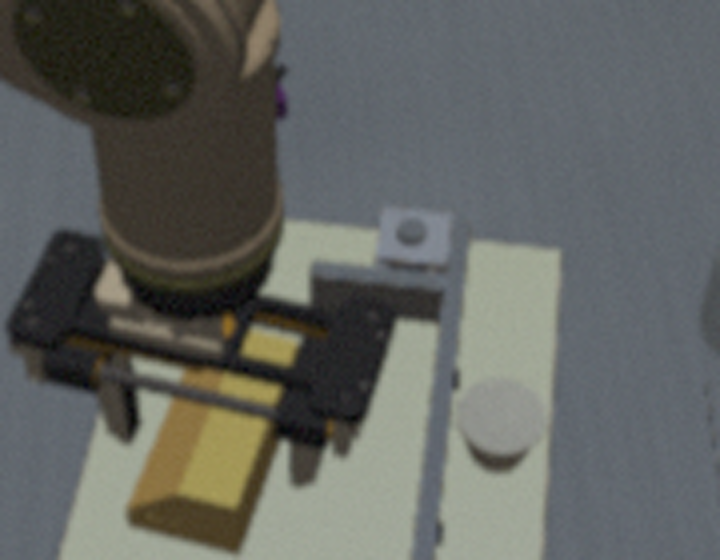

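The fingers straddle the loaf at (120,410) and (300,470) in the crop, and the pin head sits on the fork. Now I close lightly.

Call:
{"method": "carry_out", "body": {
  "steps": [
    {"xyz": [0, 0, 0], "rot": [0, 0, 0]},
    {"xyz": [0, 0, 0], "rot": [0, 0, 0]},
    {"xyz": [0, 0, 0], "rot": [0, 0, 0]},
    {"xyz": [0, 0, 0], "rot": [0, 0, 0]},
    {"xyz": [0, 0, 0], "rot": [0, 0, 0]},
    {"xyz": [0, 0, 0], "rot": [0, 0, 0]}
  ],
  "grip": 0,
  "force": 8
}}

```text
t: 6.0
tool_pos: [0.4754, -0.1101, 0.0465]
orientation: [3.102, -0.498, 0.001]
force: [-0.6, 0.1, 3.4]
opening: 0.0642
```

```bash
python3 - <<'E'
from h import *
s=read_state(); print(s['tool_pos'],s['orientation'],s['force'],s['opening'])
im=read_camera('side')[:,:,::-1].copy()
cv2.imwrite('pics/s4.png',cv2.resize(im[175:315,200:380],None,fx=4,fy=4,interpolation=cv2.INTER_CUBIC))
E
```

```text
[ 0.47536823 -0.11009935  0.04648447] [ 3.10185631e+00 -4.97663313e-01  8.34622650e-04] [-0.57749412  0.13525259  3.42422944] 0.06420892814331393
```

View pics/s4.png

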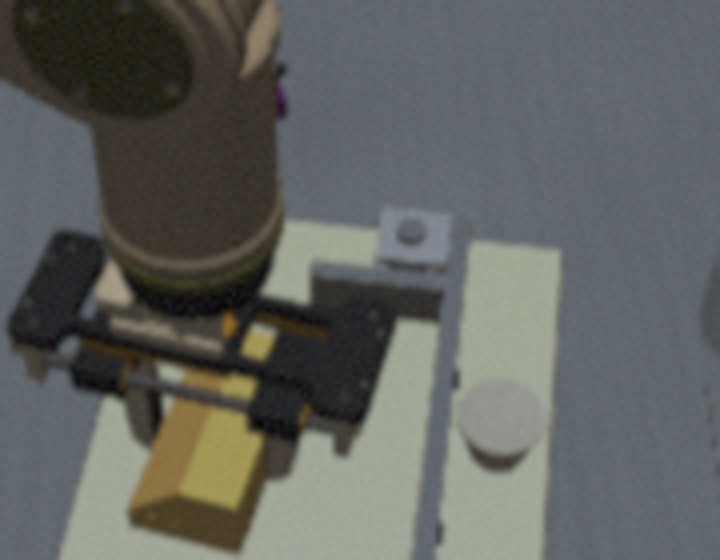

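Gripped at 64.2 mm, which matches the loaf depth. I slide it towards the stop corner, turned square, and stop short of both faces.

Call:
{"method": "carry_out", "body": {
  "steps": [
    {"xyz": [0.8, 0.5, 0], "rot": [0, 0, 1]},
    {"xyz": [1.8, 1.1, 0], "rot": [0, 0, 2.5]},
    {"xyz": [2.8, 1.7, 0], "rot": [0, 0, 4]},
    {"xyz": [3.8, 2.3, 0], "rot": [0, 0, 5.5]},
    {"xyz": [4.8, 2.8, 0], "rot": [0, 0, 7]},
    {"xyz": [5.6, 3.3, 0], "rot": [0, 0, 8]},
    {"xyz": [6.2, 3.6, 0], "rot": [0, 0, 8]},
    {"xyz": [6.2, 3.6, 0], "rot": [0, 0, 8]}
  ]
}}

```text
t: 6.85
tool_pos: [0.5384, -0.0735, 0.0464]
orientation: [-3.129, 0.279, -0.002]
force: [2.0, 1.7, 2.5]
opening: 0.0638
```

```bash
python3 - <<'E'
from h import *
s=read_state(); print(s['tool_pos'],s['orientation'],s['force'],s['opening'])
yaw=-.1773;t=np.array([.5326,-.1116]);c,q=np.cos(yaw),np.sin(yaw)
d=s['tool_pos'][:2]-t; print(np.array([c*d[0]+q*d[1],-q*d[0]+c*d[1]])*1000)
for n in('side','top'):
  im=read_camera(n)[:,:,::-1].copy()
  cv2.imwrite(f'pics/{n}5.png',im)
  b=im[175:315,200:380] if n=='side' else im[145:295,260:460]
  cv2.imwrite(f'pics/{n[0]}5.png',cv2.resize(b,None,fx=4,fy=4,interpolation=cv2.INTER_CUBIC))
E
```

```text
[ 0.53838863 -0.07349045  0.04636138] [-3.12894028e+00  2.78607593e-01 -2.32535493e-03] [1.96175651 1.72339619 2.48831651] 0.0638071133194367
[-1.02359391 38.53307818]
```

View pics/s5.png

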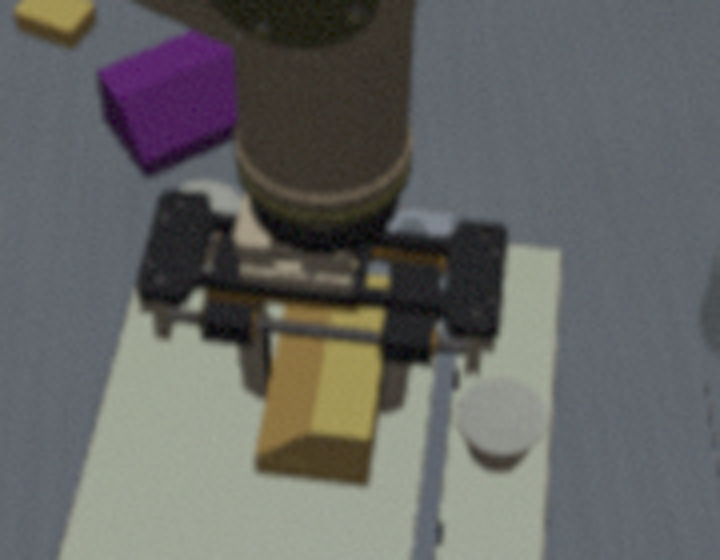

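View pics/t5.png

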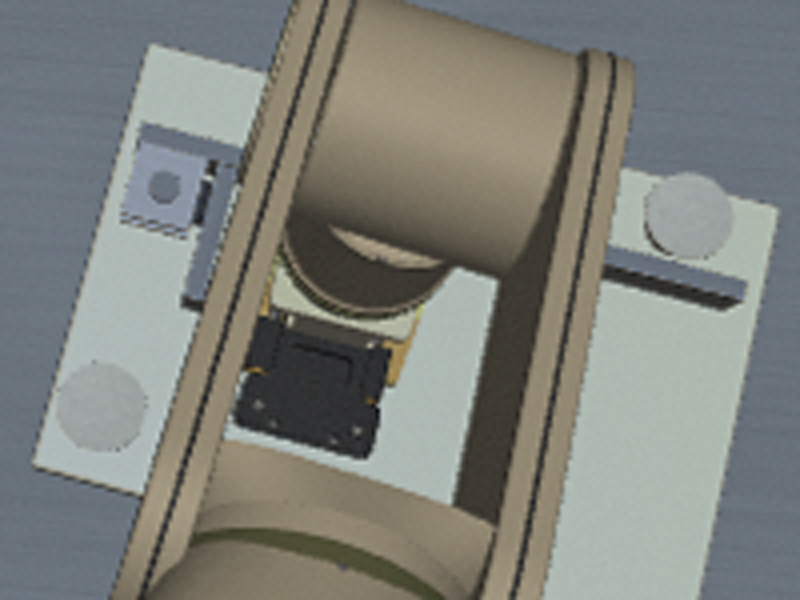

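Call:
{"method": "carry_out", "body": {
  "steps": [
    {"xyz": [0.04, 0.2, 0], "rot": [0, 0, 0]},
    {"xyz": [0.07, 0.4, 0], "rot": [0, 0, 0]},
    {"xyz": [0.09, 0.5, 0], "rot": [0, 0, 0]},
    {"xyz": [0.11, 0.6, 0], "rot": [0, 0, 0]},
    {"xyz": [0.11, 0.6, 0], "rot": [0, 0, 0]}
  ]
}}

```text
t: 7.45
tool_pos: [0.5381, -0.0683, 0.0463]
orientation: [3.128, -0.28, -0.0]
force: [-0.6, -2.8, 4.7]
opening: 0.064
```

Call:
{"method": "carry_out", "body": {
  "steps": [
    {"xyz": [0.02, 0.1, 0], "rot": [0, 0, 0]},
    {"xyz": [0.04, 0.2, 0], "rot": [0, 0, 0]},
    {"xyz": [0.04, 0.2, 0], "rot": [0, 0, 0]}
  ]
}}

```text
t: 7.75
tool_pos: [0.5383, -0.0667, 0.0463]
orientation: [3.128, -0.28, -0.0]
force: [-0.2, -3.8, 5.7]
opening: 0.064
```

Call:
{"method": "carry_out", "body": {
  "steps": [
    {"xyz": [0.02, 0.1, 0], "rot": [0, 0, 0]},
    {"xyz": [0.04, 0.2, 0], "rot": [0, 0, 0]},
    {"xyz": [0.04, 0.2, 0], "rot": [0, 0, 0]}
  ]
}}

```text
t: 8.05
tool_pos: [0.5385, -0.0658, 0.0461]
orientation: [3.126, -0.281, -0.001]
force: [-2.4, -9.6, 4.9]
opening: 0.0641
```

```bash
python3 - <<'E'
from h import *
s=read_state(); print(s['tool_pos'],s['orientation'],s['force'],s['opening'])
for n in('side',):
  im=read_camera(n)[:,:,::-1].copy()
  b=im[215:305,240:350]
  cv2.imwrite(f'pics/{n[0]}6.png',cv2.resize(b,None,fx=6.5,fy=6.5,interpolation=cv2.INTER_CUBIC))
  c=cam(n)
  yaw=-.1773;t=np.array([.5326,-.1116]);Rm=np.array([[np.cos(yaw),-np.sin(yaw)],[np.sin(yaw),np.cos(yaw)]])
  for y in(95,98,100):
    print(y,[((proj(c,[*(Rm@np.array([x/1000,y/1000])+t),z])-[240,215])*6.5).round(0) for x,z in((32,.072),(0,.072),(60,.057))])
  for x,y,z in((32,-10,.072),(0,-10,.072),(-32,-10,.04)): print(((proj(c,[*(Rm@np.array([x/1000,y/1000])+t),z])-[240,215])*6.5).round(0))
E
```

```text
[ 0.5385346  -0.0657559   0.04613356] [ 3.12630117e+00 -2.80641646e-01 -6.23745377e-04] [-2.39042999 -9.63323954  4.94120776] 0.06410882258576019
95 [array([380., 186.]), array([291., 177.]), array([456., 220.])]
98 [array([381., 180.]), array([292., 170.]), array([457., 214.])]
100 [array([381., 175.]), array([293., 166.]), array([457., 209.])]
[345. 437.]
[249. 425.]
[157. 466.]
```

View pics/s6.png

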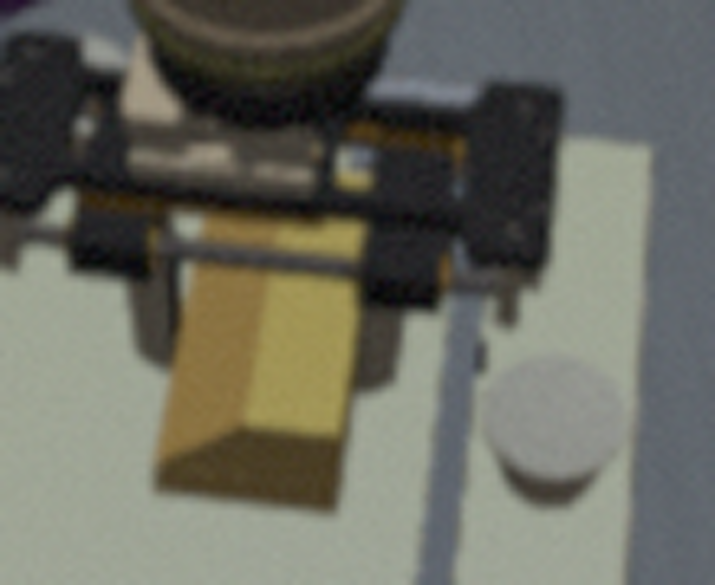

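The stop pushes back with 9.6 N, and the loaf corners sit where predicted. Now I release by about 5 mm per side and lift.

Call:
{"method": "carry_out", "body": {
  "steps": [
    {"xyz": [-0.01, -0.05, 0], "rot": [0, 0, 0]},
    {"xyz": [-0.01, -0.05, 0], "rot": [0, 0, 0]},
    {"xyz": [-0.01, -0.05, 0], "rot": [0, 0, 0]},
    {"xyz": [-0.01, -0.05, 0], "rot": [0, 0, 0]},
    {"xyz": [-0.01, -0.05, 1], "rot": [0, 0, 0]},
    {"xyz": [-0.01, -0.05, 3], "rot": [0, 0, 0]},
    {"xyz": [0, 0, 6], "rot": [0, 0, 0]},
    {"xyz": [0, 0, 9], "rot": [0, 0, 0]},
    {"xyz": [0, 0, 12], "rot": [0, 0, 0]},
    {"xyz": [0, 0, 12], "rot": [0, 0, 0]}
  ],
  "grip": 0.8
}}

```text
t: 9.1
tool_pos: [0.5421, -0.0645, 0.1723]
orientation: [3.128, -0.28, 0.014]
force: [1.6, 0.1, -0.2]
opening: 0.0743
```

```bash
python3 - <<'E'
from h import *
s=read_state(); print(s['q'],s['tool_pos'],s['orientation'],s['force'],s['opening'])
for n in('side','wrist'):
  im=read_camera(n)[:,:,::-1].copy()
  cv2.imwrite(f'pics/{n}7.png',im)
  b=im[215:305,240:350]
  if n=='side': cv2.imwrite(f'pics/s7.png',cv2.resize(b,None,fx=6.5,fy=6.5,interpolation=cv2.INTER_CUBIC))
E
```

```text
[-2.12407201e-01  1.43459003e-02  1.72658795e+00  1.34323831e-04
  1.39155017e+00 -3.41633701e-02] [ 0.54214579 -0.06449348  0.17230887] [ 3.12810428 -0.2795599   0.01422024] [ 1.5737206   0.1296177  -0.17852248] 0.07430071691167424
```

View pics/s7.png

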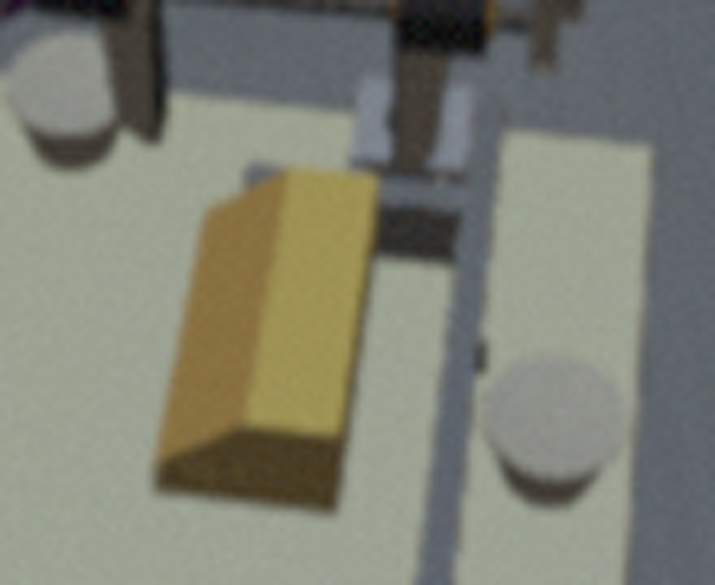

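View pics/wrist7.png

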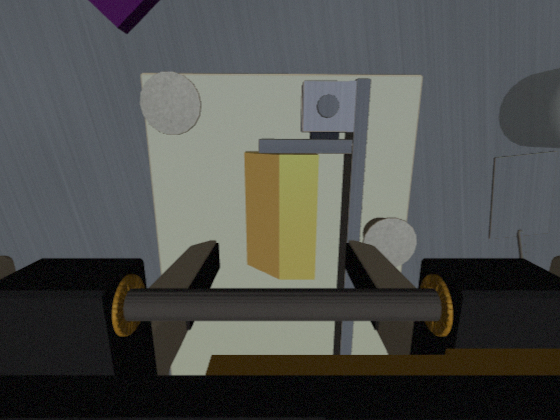

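The loaf is square and touching the stop, with about 25 mm to the fence. Next I turn the jaws along the fence at a safe height.

Call:
{"method": "carry_out", "body": {
  "steps": [
    {"xyz": [-6, 0.8, 2], "rot": [0, 0, -8]},
    {"xyz": [-6, 0.8, 2], "rot": [0, 0, -16]},
    {"xyz": [-6, 0.8, 2], "rot": [0, 0, -24.5]},
    {"xyz": [-6, 0.8, 2], "rot": [0, 0, -33]},
    {"xyz": [-6, 0.8, 2], "rot": [0, 0, -41.5]},
    {"xyz": [-6, 0.8, 2], "rot": [0, 0, -50]},
    {"xyz": [-6, 0.8, 2], "rot": [0, 0, -58]},
    {"xyz": [-6, 0.8, 2], "rot": [0, 0, -66]},
    {"xyz": [-6, 0.8, 2], "rot": [0, 0, -74]},
    {"xyz": [-6, 0.8, 2], "rot": [0, 0, -82]}
  ],
  "grip": 0.43
}}

```text
t: 10.2
tool_pos: [0.4779, -0.0557, 0.1843]
orientation: [2.17, -2.269, -0.004]
force: [0.2, 0.3, -0.4]
opening: 0.04
```

Call:
{"method": "carry_out", "body": {
  "steps": [
    {"xyz": [0, 0, 0], "rot": [0, 0, -7.9]},
    {"xyz": [0, 0, 0], "rot": [0, 0, -7.9]},
    {"xyz": [0, 0, 0], "rot": [0, 0, -7.9]}
  ]
}}

```text
t: 10.5
tool_pos: [0.4783, -0.0558, 0.1849]
orientation: [2.021, -2.404, -0.003]
force: [-0.3, 0.3, -1.0]
opening: 0.0401
```

Call:
{"method": "carry_out", "body": {
  "steps": [
    {"xyz": [0, 0, 0], "rot": [-1.4, -7.9, 0]},
    {"xyz": [0, 0, 0], "rot": [-2.8, -15.8, 0]},
    {"xyz": [0, 0, 0], "rot": [-4.2, -23.6, 0]},
    {"xyz": [0, 0, 0], "rot": [-5.6, -31.5, 0]},
    {"xyz": [0, 0, 0], "rot": [-7.0, -39.4, 0]},
    {"xyz": [0, 0, 0], "rot": [-7.94, -44.3, 0]},
    {"xyz": [0, 0, 0], "rot": [-7.94, -44.3, 0]},
    {"xyz": [0, 0, 0], "rot": [-7.94, -44.3, 0]}
  ]
}}

```text
t: 11.3
tool_pos: [0.5089, -0.0572, 0.2042]
orientation: [-1.643, 1.961, -0.772]
force: [-0.3, -0.1, -0.8]
opening: 0.04
```

```bash
cat > st.py <<'E'
from h import *
yaw=-.1773;t=np.array([.5326,-.1116]);Rm=np.array([[np.cos(yaw),-np.sin(yaw)],[np.sin(yaw),np.cos(yaw)]])
R3=np.eye(3);R3[:2,:2]=Rm
def rep():
    s=read_state();Rt=R.from_rotvec(s['orientation']).as_matrix()
    tip=s['tool_pos']+Rt[:,2]*nose_length
    ts=R3.T@(tip-[*t,0]); print('t',s['t'],'tip st mm',(ts*1000).round(1)); print('tool axes st\n',(R3.T@Rt).round(3)); print('F st',(R3.T@s['force']).round(2),'M',s['wrist_torque'].round(2)); print('q',s['q'].round(3),'open',s['opening'])
    return s,tip
E
python3 - <<'E'
from st import *
rep()
im=read_camera('side')[:,:,::-1].copy(); cv2.imwrite('pics/side8.png',im)
E
```

```text
t 11.3 tip st mm [-21.4  49.3 191.7]
tool axes st
 [[-0.    -0.734  0.679]
 [-1.    -0.003 -0.004]
 [ 0.005 -0.679 -0.734]]
F st [-0.29 -0.14 -0.78] M [0.07 0.28 0.01]
q [-0.239 -0.892  2.498  0.054  0.791  1.485] open 0.03999565909011698
```

View pics/side8.png

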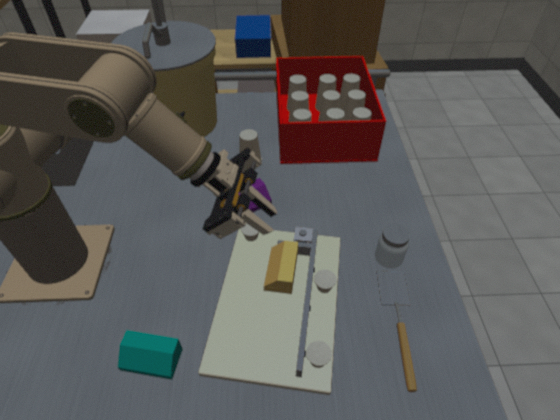

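The joint limits q2/q3 were reached here (tilted, still too close to the base), so I check the kinematics before going on.

```bash
python3 - <<'E'
from st import *
from scipy.optimize import least_squares
D=[([-1.37738926,.131155976,1.48926008,0,1.52299488],[.16503206,-.57630454,.23460106]),
([-.2124,.0143459,1.72658795,0,1.39155017],[.54214579,-.06449348,.17230887]),
([-.239,-.892,2.498,.054,.791],[.5089,-.0572,.2042])]
def fk(p,q2,q3,q5):
    a,h,L2,L3,d=p; s=q2+q3
    return np.array([a+L2*np.sin(q2)+L3*np.sin(s)+d*np.sin(s+q5),h+L2*np.cos(q2)+L3*np.cos(s)+d*np.cos(s+q5)])
def res(p): return np.concatenate([fk(p,*np.array(q)[[1,2,4]])-[np.hypot(*x[:2]),x[2]] for q,x in D])
best=min((least_squares(res,[a,.4,.4,.4,.25]) for a in(0,.1,.2)),key=lambda r:r.cost)
p=best.x;print(p.round(4),best.fun.round(4))
a,h,L2,L3,d=p
def ik(r,z,tilt): # tilt from vertical, outward
    ph=np.pi-tilt; rw=r-d*np.sin(ph)-a; zw=z-d*np.cos(ph)-h
    D=np.hypot(rw,zw);c=(D*D-L2*L2-L3*L3)/(2*L2*L3)
    if abs(c)>1:return None
    q3=np.arccos(c);q2=np.arctan2(rw,zw)-np.arctan2(L3*np.sin(q3),L2+L3*np.cos(q3)); return np.round([q2,q3,ph-q2-q3],3)
for nm,x,y,z in(('pre',-41,45,75),('pre2',-31,45,65),('cont',-20,45,54),('home',10,45,54)):
  for tilt in(45,40,35,30,20):
    th=np.radians(tilt); tip=R3@np.array([x,y,z])/1000+[*t,0]; ax=R3@np.array([np.sin(th),0,-np.cos(th)]); tcp=tip-ax*nose_length
    print(nm,tilt,ik(np.hypot(*tcp[:2]),tcp[2],th))
E
```

```text
[-0.0082  0.2854  0.4401  0.5516  0.4597] [ 0. -0. -0.  0. -0.  0.]
pre 45 [-0.97   2.764  0.562]
pre 40 [-0.843  2.666  0.62 ]
pre 35 [-0.728  2.571  0.687]
pre 30 [-0.62   2.477  0.761]
pre 20 [-0.415  2.29   0.918]
pre2 45 [-0.896  2.758  0.494]
pre2 40 [-0.782  2.661  0.564]
pre2 35 [-0.675  2.566  0.64 ]
pre2 30 [-0.574  2.471  0.72 ]
pre2 20 [-0.377  2.283  0.886]
cont 45 [-0.812  2.748  0.42 ]
cont 40 [-0.713  2.653  0.504]
cont 35 [-0.617  2.558  0.589]
cont 30 [-0.522  2.464  0.676]
cont 20 [-0.335  2.275  0.853]
home 45 [-0.66   2.685  0.332]
home 40 [-0.587  2.593  0.437]
home 35 [-0.508  2.5    0.539]
home 30 [-0.425  2.405  0.638]
home 20 [-0.254  2.214  0.832]
```

A 45° tilt is out of range (q3 would exceed 2.5), but about 27° leaves margin everywhere. I'll tilt back to that and push along the diagonal with the fingertips' front edge.

Call:
{"method": "carry_out", "body": {
  "steps": [
    {"xyz": [2, -0.4, 0], "rot": [1.4, 7.8, 0]},
    {"xyz": [2, -0.4, 0], "rot": [2.79, 15.5, 0]},
    {"xyz": [2, -0.4, 0], "rot": [2.79, 15.5, 0]},
    {"xyz": [2, -0.4, 0], "rot": [2.79, 15.5, 0]}
  ]
}}

```text
t: 11.75
tool_pos: [0.5301, -0.0617, 0.2051]
orientation: [-1.795, 2.144, -0.519]
force: [1.0, 0.1, 0.2]
opening: 0.0405
```

```bash
python3 - <<'E'
from st import *
rep()
E
```

```text
t 11.75 tip st mm [ -3.5  48.6 189.9]
tool axes st
 [[-0.001 -0.891  0.454]
 [-1.    -0.001 -0.004]
 [ 0.004 -0.454 -0.891]]
F st [0.95 0.24 0.15] M [ 0.12  0.17 -0.  ]
q [-0.224 -0.502  2.171  0.02   1.002  1.517] open 0.04047698784226735
```

Call:
{"method": "carry_out", "body": {
  "steps": [
    {"xyz": [-2, 0.15, -2], "rot": [0, 0, 0]},
    {"xyz": [-3.66, 0.29, -5], "rot": [0, 0, 0]},
    {"xyz": [-3.66, 0.29, -8], "rot": [0, 0, 0]},
    {"xyz": [-3.66, 0.29, -10], "rot": [0, 0, 0]},
    {"xyz": [-3.66, 0.29, -11.2], "rot": [0, 0, 0]},
    {"xyz": [-3.66, 0.29, -11.2], "rot": [0, 0, 0]},
    {"xyz": [-3.66, 0.29, -11.2], "rot": [0, 0, 0]}
  ]
}}

```text
t: 12.45
tool_pos: [0.4926, -0.0585, 0.0933]
orientation: [-1.792, 2.143, -0.522]
force: [1.4, -0.4, 0.2]
opening: 0.0396
```

```bash
python3 - <<'E'
from st import *
rep()
im=read_camera('side')[:,:,::-1].copy()
cv2.imwrite('pics/s9.png',cv2.resize(im[175:315,200:380],None,fx=4,fy=4,interpolation=cv2.INTER_CUBIC))
E
```

```text
t 12.45 tip st mm [-41.   45.2  78.2]
tool axes st
 [[-0.001 -0.889  0.457]
 [-1.    -0.001 -0.004]
 [ 0.004 -0.457 -0.889]]
F st [ 1.42 -0.2   0.15] M [ 0.02  0.2  -0.01]
q [-0.239 -0.513  2.39   0.035  0.79   1.49 ] open 0.0396075104468937
```

View pics/s9.png

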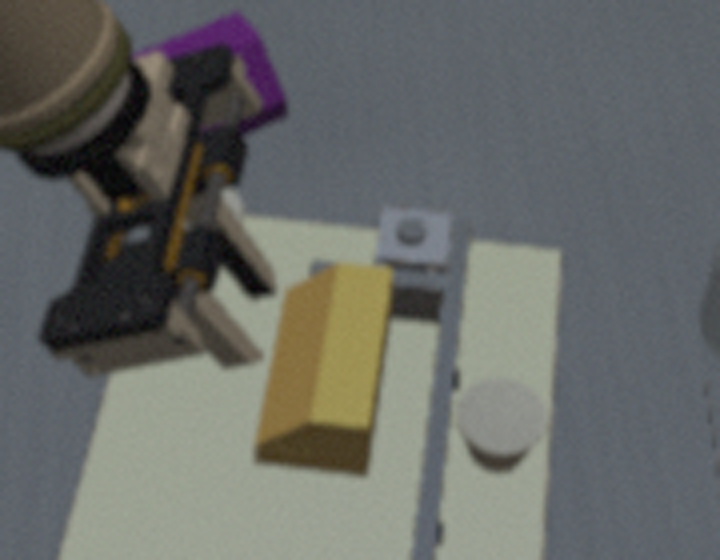

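Call:
{"method": "carry_out", "body": {
  "steps": [
    {"xyz": [0, 0, -1.3], "rot": [0, 0, 0]},
    {"xyz": [0, 0, -2.5], "rot": [0, 0, 0]},
    {"xyz": [0.5, -0.09, -2.5], "rot": [0, 0, 0]},
    {"xyz": [0.9, -0.16, -2.5], "rot": [0, 0, 0]},
    {"xyz": [1.3, -0.23, -2.5], "rot": [0, 0, 0]},
    {"xyz": [1.6, -0.28, -2.5], "rot": [0, 0, 0]},
    {"xyz": [1.9, -0.33, -2.5], "rot": [0, 0, 0]},
    {"xyz": [2.2, -0.38, -2.5], "rot": [0, 0, 0]}
  ]
}}

```text
t: 13.3
tool_pos: [0.5161, -0.0626, 0.0695]
orientation: [-1.791, 2.142, -0.523]
force: [-5.0, 0.0, 5.3]
opening: 0.0401
```

```bash
python3 - <<'E'
from st import *
rep()
im=read_camera('side')[:,:,::-1].copy()
cv2.imwrite('pics/s10.png',cv2.resize(im[175:315,200:380],None,fx=4,fy=4,interpolation=cv2.INTER_CUBIC))
E
```

```text
t 13.3 tip st mm [-17.1  45.2  54.4]
tool axes st
 [[-0.001 -0.889  0.458]
 [-1.    -0.001 -0.004]
 [ 0.004 -0.458 -0.889]]
F st [-4.89 -0.87  5.31] M [-0.11  0.44 -0.12]
q [-0.235 -0.373  2.343  0.035  0.696  1.492] open 0.04013683252470612
```

View pics/s10.png

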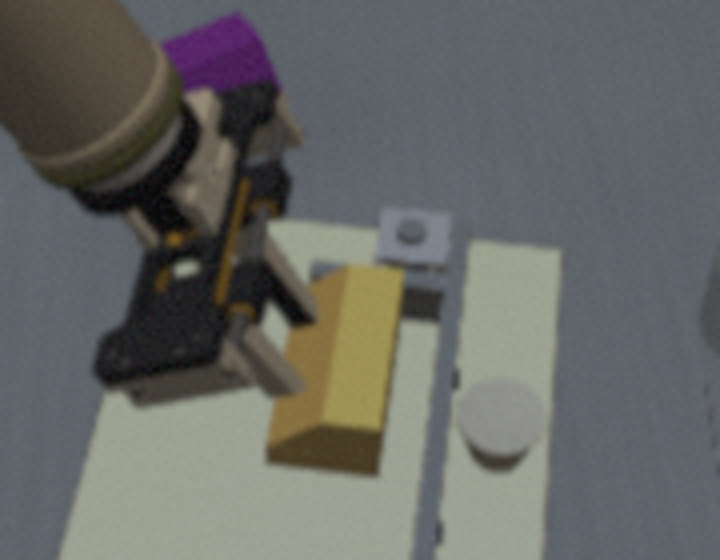

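Call:
{"method": "carry_out", "body": {
  "steps": [
    {"xyz": [0.3, -0.04, 0], "rot": [0, 0, 0]},
    {"xyz": [0.6, -0.08, 0], "rot": [0, 0, 0]},
    {"xyz": [0.9, -0.12, 0], "rot": [0, 0, 0]},
    {"xyz": [1.2, -0.16, 0], "rot": [0, 0, 0]},
    {"xyz": [1.5, -0.2, 0], "rot": [0, 0, 0]},
    {"xyz": [1.8, -0.24, 0], "rot": [0, 0, 0]},
    {"xyz": [2.0, -0.27, 0], "rot": [0, 0, 0]}
  ]
}}

```text
t: 14.05
tool_pos: [0.5358, -0.066, 0.0695]
orientation: [-1.792, 2.143, -0.524]
force: [-10.2, -5.3, 10.0]
opening: 0.0402
```

```bash
python3 - <<'E'
from st import *
rep()
im=read_camera('side')[:,:,::-1].copy()
cv2.imwrite('pics/s11.png',cv2.resize(im[195:305,240:350],None,fx=5.4,fy=5.4,interpolation=cv2.INTER_CUBIC))
E
```

```text
t 14.05 tip st mm [ 2.9 45.3 54.3]
tool axes st
 [[-0.002 -0.889  0.458]
 [-1.    -0.001 -0.005]
 [ 0.005 -0.458 -0.889]]
F st [-9.09 -7.03 10.01] M [-0.88  0.83 -0.67]
q [-0.23  -0.3    2.289  0.03   0.678  1.499] open 0.040219671161435176
```

View pics/s11.png

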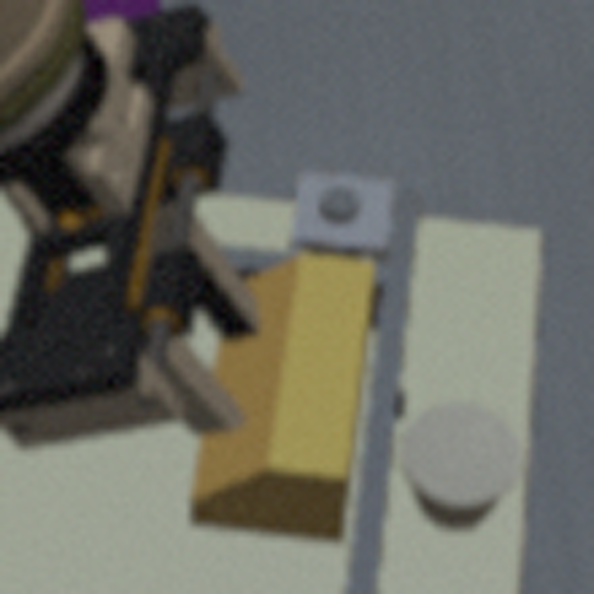

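Call:
{"method": "carry_out", "body": {
  "steps": [
    {"xyz": [0.15, -0.05, 0], "rot": [0, 0, 0]},
    {"xyz": [0.3, -0.09, 0], "rot": [0, 0, 0]},
    {"xyz": [0.4, -0.12, 0], "rot": [0, 0, 0]},
    {"xyz": [0.4, -0.12, 0], "rot": [0, 0, 0]}
  ]
}}

```text
t: 14.5
tool_pos: [0.5398, -0.0669, 0.0695]
orientation: [-1.792, 2.142, -0.524]
force: [-7.4, -3.3, 8.8]
opening: 0.0399
```

```bash
python3 - <<'E'
from st import *
rep()
E
```

```text
t 14.5 tip st mm [ 7.  45.2 54.4]
tool axes st
 [[-0.002 -0.889  0.458]
 [-1.    -0.001 -0.005]
 [ 0.004 -0.458 -0.889]]
F st [-6.66 -4.57  8.76] M [-0.5   0.56 -0.37]
q [-0.231 -0.286  2.278  0.032  0.675  1.498] open 0.03986728933052503
```

Call:
{"method": "carry_out", "body": {
  "steps": [
    {"xyz": [0.1, -0.02, 0], "rot": [0, 0, 0]},
    {"xyz": [0.2, -0.04, 0], "rot": [0, 0, 0]},
    {"xyz": [0.2, -0.04, 0], "rot": [0, 0, 0]}
  ]
}}

```text
t: 14.8
tool_pos: [0.5404, -0.067, 0.0692]
orientation: [-1.794, 2.144, -0.52]
force: [-30.0, 0.6, 28.3]
opening: 0.0402
```

```bash
python3 - <<'E'
from st import *
rep()
E
```

```text
t 14.8 tip st mm [ 7.5 45.1 54. ]
tool axes st
 [[-0.001 -0.891  0.455]
 [-1.    -0.001 -0.005]
 [ 0.005 -0.455 -0.891]]
F st [-29.66  -4.66  28.33] M [-0.27  2.62 -0.45]
q [-0.231 -0.281  2.273  0.031  0.678  1.498] open 0.04024624692432767
```

Contact with the fence is firm but at 41 N, so I ease off to about 20 N right away.

Call:
{"method": "carry_out", "body": {
  "steps": [
    {"xyz": [-0.1, 0.02, 0], "rot": [0, 0, 0]},
    {"xyz": [-0.1, 0.02, 0], "rot": [0, 0, 0]},
    {"xyz": [-0.1, 0.02, 0], "rot": [0, 0, 0]}
  ]
}}

```text
t: 15.1
tool_pos: [0.5401, -0.067, 0.0693]
orientation: [-1.793, 2.143, -0.522]
force: [-17.5, -2.0, 17.6]
opening: 0.0404
```

```bash
python3 - <<'E'
from st import *
rep()
for n in('side','top'):
  im=read_camera(n)[:,:,::-1].copy(); cv2.imwrite(f'pics/{n}12.png',im)
  if n=='side': cv2.imwrite('pics/s12.png',cv2.resize(im[205:305,240:350],None,fx=6,fy=6,interpolation=cv2.INTER_CUBIC)); c=cam(n)
for x,y,z in((60,-10,.072),(28,-10,.072),(-4,-10,.04),(60,100,.072),(28,100,.072),(-4,100,.04)): print(x,y,((proj(c,[*(Rm@np.array([x/1000,y/1000])+t),z])-[240,205])*6).round(0))
E
```

```text
t 15.1 tip st mm [ 7.3 45.2 54.2]
tool axes st
 [[-0.001 -0.89   0.457]
 [-1.    -0.001 -0.005]
 [ 0.005 -0.457 -0.89 ]]
F st [-16.87  -5.03  17.58] M [-0.39  1.46 -0.41]
q [-0.231 -0.284  2.276  0.031  0.676  1.498] open 0.04043891211607713
60 -10 [396. 472.]
28 -10 [307. 462.]
-4 -10 [220. 499.]
60 100 [424. 230.]
28 100 [342. 221.]
-4 100 [260. 262.]
```

View pics/s12.png

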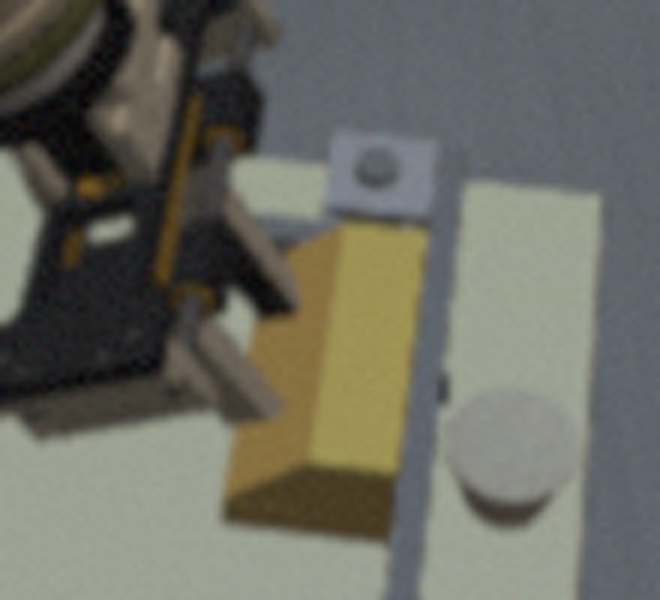

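Call:
{"method": "carry_out", "body": {
  "steps": [
    {"xyz": [-0.03, 0.02, 0], "rot": [0, 0, 0]},
    {"xyz": [-0.03, 0.02, 0], "rot": [0, 0, 0]}
  ]
}}

```text
t: 15.4
tool_pos: [0.54, -0.0669, 0.0694]
orientation: [-1.792, 2.143, -0.523]
force: [-14.0, -2.2, 13.4]
opening: 0.0397
```

```bash
python3 - <<'E'
from st import *
rep()
im=read_camera('wrist')[:,:,::-1].copy(); cv2.imwrite('pics/w13.png',im); c=cam('wrist')
for nm,x,y,z in (('corner57',60,100,57),('stopnear57',-20,100,57),('stopnear22',-20,100,22),('loafbackL',60,100,72),('fence-100',60,-100,57)):
    print(nm,proj(c,[*(Rm@np.array([x/1000,y/1000])+t),z/1000]).round(0))
cv2.imwrite('pics/t13.png',cv2.resize(cv2.imread('pics/top12.png')[145:295,260:460],None,fx=4,fy=4,interpolation=cv2.INTER_CUBIC))
E
```

```text
t 15.4 tip st mm [ 7.2 45.2 54.3]
tool axes st
 [[-0.002 -0.889  0.457]
 [-1.    -0.001 -0.005]
 [ 0.005 -0.457 -0.889]]
F st [-13.42  -4.61  13.43] M [-0.54  1.23 -0.49]
q [-0.23  -0.284  2.276  0.031  0.675  1.499] open 0.039674471755779546
corner57 [193. 168.]
stopnear57 [184. 302.]
stopnear22 [200. 299.]
loafbackL [186. 158.]
fence-100 [515. 168.]
```

View pics/w13.png

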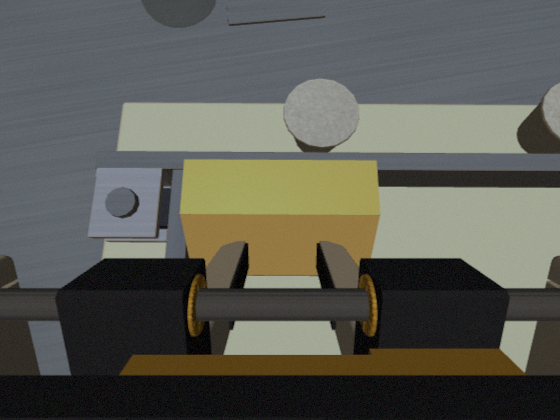

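View pics/t13.png

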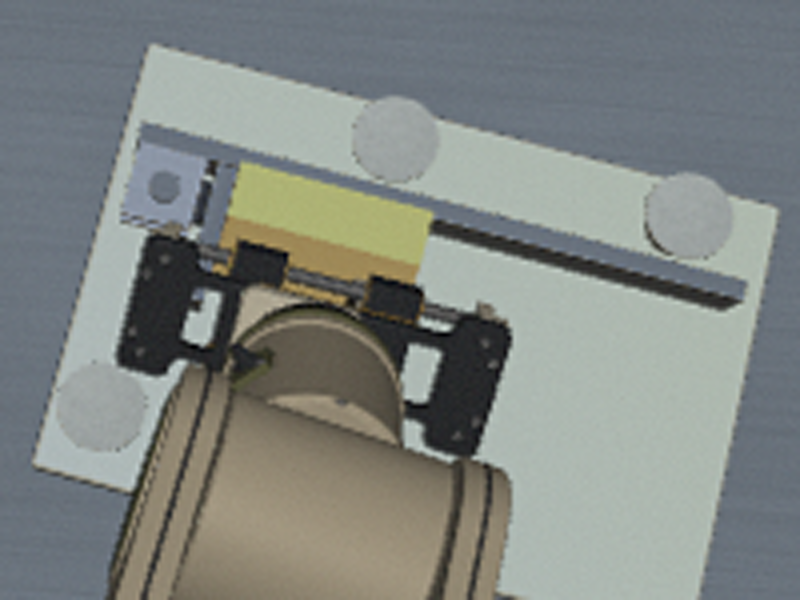

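All three views show the loaf's back along the fence and its end on the stop. The wrist picture has the loaf corner at (183,160) against the stop edge at (185,165), and the cups have not moved. The push is about 19.5 N at 45°. I do one settled reading, then hand in.

Call:
{"method": "carry_out", "body": {
  "steps": [
    {"xyz": [0, 0, 0], "rot": [0, 0, 0]},
    {"xyz": [0, 0, 0], "rot": [0, 0, 0]},
    {"xyz": [0, 0, 0], "rot": [0, 0, 0]},
    {"xyz": [0, 0, 0], "rot": [0, 0, 0]},
    {"xyz": [0, 0, 0], "rot": [0, 0, 0]},
    {"xyz": [0, 0, 0], "rot": [0, 0, 0]}
  ]
}}

```text
t: 16.05
tool_pos: [0.54, -0.0669, 0.0694]
orientation: [-1.792, 2.143, -0.523]
force: [-13.9, -1.9, 13.8]
opening: 0.0399
```

```bash
python3 - <<'E'
from st import *
s,_=rep(); f=np.linalg.norm(s['force']); print(f)
if 16<f<24: print(close_job())
E
```

```text
t 16.05 tip st mm [ 7.2 45.2 54.2]
tool axes st
 [[-0.002 -0.889  0.457]
 [-1.    -0.001 -0.005]
 [ 0.005 -0.457 -0.889]]
F st [-13.34  -4.37  13.77] M [-0.54  1.22 -0.45]
q [-0.231 -0.284  2.276  0.031  0.675  1.499] open 0.039880067628463356
19.657959134953895
the job is handed in; nothing more can be done
None
```

I pressed the pin home, slid the loaf into the corner against fence and stop, and handed the job in at 16 s with the push still held. No verdict was reported.

- **Pin:** pressed first. It stopped hard with its head 64 mm above the counter, at 19 N.
- **Loaf:** slid to the stop in a light grip and turned square. The stop pushed back with 9.6 N. Two fingertips on the slope then pushed it to the fence.
- **Final push:** a steady 19.7 N, with 13.3 N towards the fence, 13.8 N down and 4.4 N towards the stop.
- **Position:** the side, top and wrist pictures show the back on the fence and the end on the stop. The corners lie within about 1.5 mm of the predicted home position. The three cups and the other things I could see had not moved.

**What went wrong:**
- **Force too high:** when the loaf met the fence, the push briefly reached about 41 N through the fingertips. I eased it back at once.
- **Joint limits:** the 45° tool tilt I tried first brought joints 2 and 3 to their limits, and joint 2 read -0.892 against the listed -0.89. I used a 27° tilt instead, so the fingertips' front edges make the contact.

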